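# Load a pot foot into the gravity chute against its sprung stop

### The job

Take the round terracotta pot foot out of the saucer, lay it flat on the open upper part of the sloped aluminium chute and let go of it there. Then, with closed fingers from behind, slowly push it down the chute until it meets the sprung stop under the clear cover, press it home with a gentle push of about 8 newtons (15 would bend the stop), ease off slowly and leave it resting flat against the stop. Leave the other things on the bench where they stand.

Things in the scene. Friction and masses are not known exactly. Their poses are not given: they have to be found in the camera images.
- foot_mid (a point): centre (half-way up) of the pot foot: a plain solid terracotta cylinder, 48 mm in diameter, 34 mm high, about 0.12 kg, standing upright in the saucer at the start
- foot: the same pot foot; origin at the centre of its underside, z along its axis, up
- saucer: chipped terracotta saucer, 180 mm across and 24 mm high with a flaring rim, flat inner floor 7 mm above the bench and about 130 mm across; origin at the centre of its underside
- channel: the chute's aluminium channel, fixed, sloping down at 16 degrees; origin mid upper edge of its floor (on the sliding surface, 105 mm above the bench), x down the slope, y across, z square to the floor. Floor 250 mm long; side walls 9 mm above the floor, 56 mm apart inside, 62 outside; upper end open, nothing above the walls for x under 170 mm. Friction holds the foot where it is left
- lay_point (a point): point on the chute's floor, 65 mm down the channel, mid-width: a good place for the centre of the pot foot's underside (25 to 105 mm down the channel will do)
- cover_edge (a point): middle of the upslope edge of the chute's clear cover, on its underside: 170 mm down the channel, 46 mm above its floor. The cover is 4 mm thick, reaches to the channel's low end (x = 250 mm), and stands on posts outside the walls, 70 mm wide over all
- escapement: steel end plate at the channel's low end (x = 250 mm), origin on the floor, axes as the channel's, with a sprung, damped stop paddle on a rod. The paddle's face is set 47 to 77 mm upslope of here (not measured: find it by feel), so the foot's centre ends 149 to 179 mm down the channel. It gives about 1 mm per 3 N, over 5 mm. Over 3 N on it for a moment seats the foot; over 15 N or a fast hit bends it
- sprayer: bystander: yellow pump sprayer with a black neck and a press button, 116 mm across, 221 mm tall; origin at the centre of its underside
- dome: bystander: clear acrylic seedling dome, 176 x 232 mm, 102 mm high with its knob; origin at the centre of its underside
- buckets: bystander: stacked pair of aluminium buckets, 120 mm across, 145 mm high, with a thin wire bail at the rim reaching 186 mm; origin at the centre of the underside
- pot: bystander: small terracotta pot, 94 mm across, 85 mm high; origin at the centre of its underside
- widger: bystander: steel widger with a wooden handle, 275 mm long, lying along its x axis, 18 mm high; origin near its middle, on the bench
- dibber: bystander: turned wooden dibber, 170 mm long, lying along its x axis, 34 mm high; origin near its middle, on the bench

How it is judged (in metres and radians):
On the way, in this order (a step that is already met when the one before it is completed fails the run):
1. the pot foot lies flat on the open upper part of the chute, at rest and let go (x of foot_mid in the frame of channel between 0.02 and 0.12 m and y of foot_mid in the frame of channel between -0.008 and 0.008 m and z of foot_mid in the frame of channel between 0.012 and 0.022 m and angle between the z axis of foot and the z axis of channel, either way round below 0.1 rad and contact force between foot and the fingers below 0.02 N and linear speed of foot below 0.01 m/s), for 0.2 s.
2. the pot foot is pressed home on the sprung stop with more than 3 N (contact force between foot and escapement above 3 N and angle between the z axis of foot and the z axis of channel, either way round below 0.1 rad), for 0.2 s.
At the end, for the whole second after the job is handed in: the pot foot rests flat (within 0.1 rad) on the chute's floor, let go and still, touching the stop (more than 0.05 N), its centre 140 to 190 mm down the channel and within 8 mm of its middle (x of foot_mid in the frame of channel between 0.14 and 0.19 m and y of foot_mid in the frame of channel between -0.008 and 0.008 m and z of foot_mid in the frame of channel between 0.012 and 0.022 m and angle between the z axis of foot and the z axis of channel, either way round below 0.1 rad and contact force between foot and the fingers below 0.02 N and linear speed of foot below 0.01 m/s and contact force between foot and escapement above 0.05 N).
It fails at once if the stop is pushed with more than 15 N (contact force between foot and escapement above 15 N).
It fails at once if the fingers or arm press on the escapement (contact force between the arm and escapement above 2 N).
It fails at once if a bystander (sprayer, dome, buckets, pot, widger, dibber) is shifted more than 30 mm (distance of any of sprayer, dome, buckets, pot, widger, dibber from where it was at the start of the episode above 0.03 m).
It also fails if it takes over 64 s, if anything falls off the work surface, if the arm or the gripper's body presses on something with over 40 N, if the wrist force passes 120 N, or if a joint passes its speed limit or range.

### The arm

A 7-joint arm with a two-finger parallel gripper is mounted at the origin on the work surface. World frame = base frame: x ahead of the robot, y to its left, z up, the work surface at z = 0. Lengths are in mm, angles in rad, forces in N, time in s.
With the tool pointing down it reaches from about 400 to 875 mm from the base axis. Payload 6.5 kg.
Tool frame: the origin (TCP) lies at the very end of the fingers, on their centre line; the grasp point (between the pads) lies 19 mm behind it (arm.hold_point_z is the z of the grasp point in the tool frame, in mm); z points along the fingers, y is the line along which they close (so a half turn about z gives the same grasp; the last joint's range is limited). The gripper opens to 85 mm and grips with 20 to 120 N. Pads are 22 mm wide; open, the fingers measure 114 mm over their backs; the gripper's body (76 mm by 85 mm) begins 54 mm behind the grasp point. The pads swing forward as they close: fully open they stand 13 mm farther back than shut.
Start: joints at [1.185, 0.536, -0.004, 1.538, 0.003, 1.067, -0.071], TCP at [204.34, -617.037, 231.29] pointing down, gripper open.
Joint ranges: [-2.7, 2.7], [-0.37, 2.16], [-1.27, 1.26], [0.24, 2.4], [-1.31, 4.45], [0.19, 1.91], [-2.76, 2.76]. Speed limits (rad/s): [2.39, 2.39, 3.14, 3.14, 3.14, 3.14, 3.14].

### API

Orientations are given as a rotation vector (axis times angle).
In Python, from station import arm gives the robot as it stands.
- The arm moves only by the tool drive_tool, never from a script. Its argument "deltas" is a list of rows, each a list of 3 entries, a list of its own where there are three numbers: the shift along the world's x, y, z in cm, then the turn, a rotation vector about the world's x, y, z in degrees, then the gripper's target within -1 to 1 (shut at 1, half-way at 0, fully open at -1). In form: [[[dx, dy, dz], [wx, wy, wz], hand], ...]. A call has 1 to 8 rows; each row is the pose to reach, as a shift and turn from the pose commanded when the call began; what a row does not reach only later rows make up. A row lasts 1/12 s, in which the tool goes at most 41.7 mm and 7.16 degrees, less where a joint would pass 70% of its speed; a pose out of reach is approached as far as the arm can. A call with a gripper value outside its range is refused whole. The fingers move at their own pace and stop on an object; the grip force is fixed at half the most. Time passes only in rows, so rows that repeat a pose let the fingers close. It gives the time, the measured TCP pose, the force, the opening and the grip force at its end, in the units of the state.
- arm.get_obs(): the state, without advancing time (a new reading comes with each control period).
- arm.grab_frame(name): name is "side" or "top"; returns the picture (400x640x3 uint8, red, green, blue); there is no depth.
- arm.camera_params(name): a dict with "vertical_fov" (degrees; the focal length in pixels is half the picture's height over the tangent of half this angle, whatever the lens; pixels are square), "cx", "cy" (the principal point, pixels), "R" (3x3) and "t" (3): a world point X has camera coordinates R X + t. Camera axes: x right, y down, z forward; pixel columns grow to the right and rows downward; lengths in mm; the calibration is good to about 2 mm. A picture is of the moment at which its call begins. camera_params takes no time and is no camera call.
- arm.sign_off(): hands the job in; it is judged then, once.
The state is a dict: "time_s": time; "q": joint angles; "qvel": joint speeds; "joint_torque": joint torques, N m; "ee_pos": TCP position; "ee_rot": TCP orientation; "contact_force": force on the tool from outside, world axes, zero at the start; "ft_torque": the same for the moment, N m; "width": opening from 0.0 (shut) to 1.0 (fully open); "finger_force": force on a finger pad.
Only numpy, scipy, OpenCV 4.12 (cv2) and the standard library are available. Lean on these libraries where they do the work, as an engineer would, in place of code of your own. Each camera call takes 0.05 s, during which the arm holds its last target. There are 200 camera calls.

## Working session

There is one attempt and no reset: what is moved stays moved. The work goes in short steps, Python scripts to look and compute and a tool call to move; the robot and the scene stay as the last step left them, time stands still between calls to the robot, and variables do not carry over. Pictures are saved under pics/ and viewed, at most 10 in all, crops included, and the job is handed in when it is done.

Besides the shell and the picture viewer there is one more tool, called after "Call:" by a JSON object that holds its "name" and its "arguments". drive_tool: Moves the arm, as the interface text tells. Its arguments: {"type":"object","properties":{"deltas":{"type":"array","items":{"type":"array"}}},"required":["deltas"]}

```bash
mkdir -p pics; python3 - <<'E'
from station import arm
import cv2
for n in ("side","top"):
    cv2.imwrite(f"pics/{n}0.png",arm.grab_frame(n)[:,:,::-1]); print(n,arm.camera_params(n))
print(arm.get_obs())
E
```

```text
side {'vertical_fov': 55.09637378405475, 'cx': 324.45941509524533, 'cy': 198.87495233234822, 'R': array([[-0.78038241, -0.62519228, -0.01174367],
       [-0.42614065,  0.54547721, -0.72170546],
       [ 0.45761058, -0.55820179, -0.69210066]]), 't': array([ 427.77143082,  242.1018684 , 1074.83923657])}
top {'vertical_fov': 54.36886996477521, 'cx': 320.52408507485416, 'cy': 201.36517450894007, 'R': array([[-0.094672  , -0.99549585,  0.00502203],
       [-0.97466596,  0.09166183, -0.20402055],
       [ 0.20264128, -0.02420983, -0.97895373]]), 't': array([  97.87677287,  492.50894291, 1040.41710553])}
{'time_s': 0.1, 'q': array([ 1.18480331,  0.53710127, -0.00443999,  1.53876128,  0.00260212,
        1.06731226, -0.07124653]), 'qvel': array([-0.00080315, -0.00155621, -0.00211014, -0.0038531 , -0.00102159,
       -0.00123546, -0.00151695]), 'joint_torque': array([ 1.68635128e-03, -5.84571290e+01,  1.05143454e+00, -2.59777772e+01,
        1.26217178e-02,  4.68384809e-03, -1.35682622e-06]), 'ee_pos': array([ 204.14866196, -616.510115  ,  230.49873648]), 'ee_rot': array([-3.09999723e+00, -4.99990193e-01,  5.75481006e-04]), 'contact_force': array([0.01665943, 0.49882545, 0.87530433]), 'ft_torque': array([-0.00082222,  0.04102765, -0.03162947]), 'finger_force': 0.0, 'width': 1.0054936663352914}
```

View pics/side0.png

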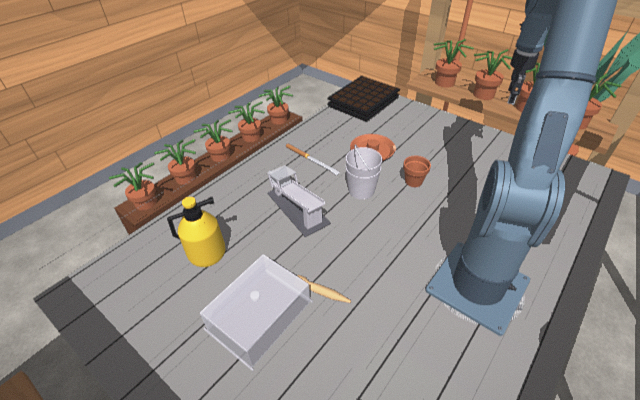

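View pics/top0.png

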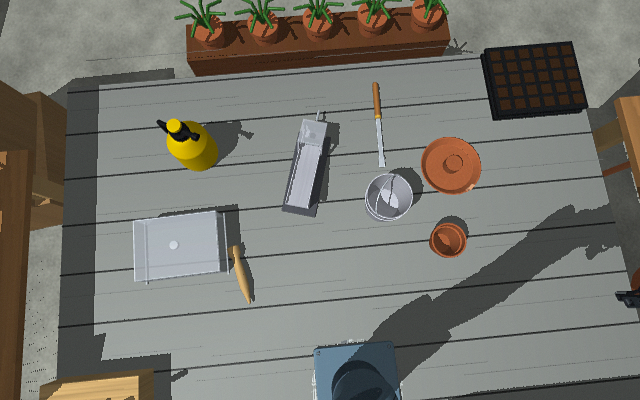

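The side view shows the chute with its cover at about (283,175) and its open end at about (313,215). In the top view the foot is at about (453,163), the cover at (313,130) and the upper end at (300,210). I'll zoom in next.

```bash
python3 - <<'E'
import cv2,numpy as np
t=cv2.imread("pics/top0.png");s=cv2.imread("pics/side0.png")
a=cv2.resize(t[105:225,270:350],None,fx=5,fy=5,interpolation=cv2.INTER_CUBIC)
b=cv2.resize(s[155:235,255:335],None,fx=5,fy=5,interpolation=cv2.INTER_CUBIC)
c=np.zeros((600,400,3),np.uint8);c[:400]=b
d=cv2.resize(t[135:195,415:485],(233,200),interpolation=cv2.INTER_CUBIC);c[400:,:233]=d
cv2.imwrite("pics/z0.png",np.hstack([a,c]))
E
```

```text
(no output)
```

View pics/z0.png

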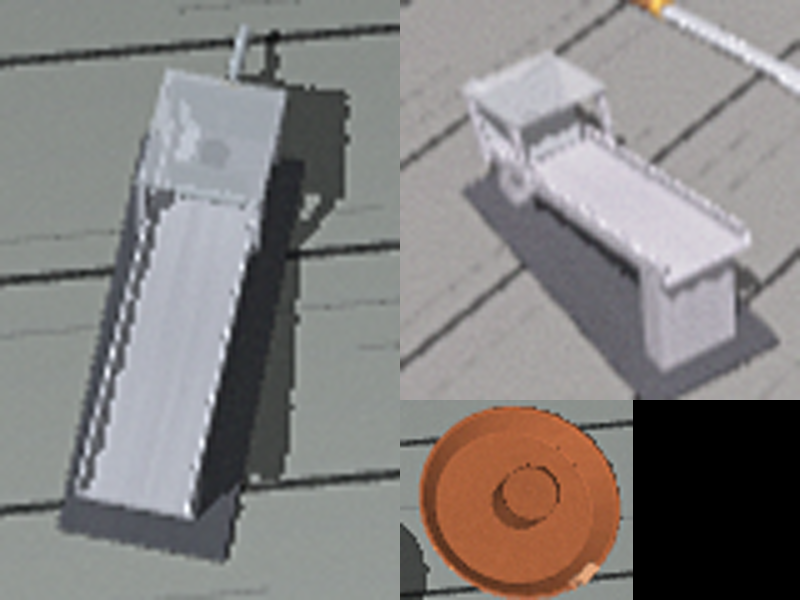

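Crop: the cover's corners show in both views, and so do the upper-end corners. The foot's top disc is centred near (454,162) in the top picture. I'll fit the channel pose to these points.

```bash
cat > h.py <<'E'
from station import arm
import numpy as np
from scipy.spatial.transform import Rotation as Ro
from scipy.optimize import least_squares
P={n:arm.camera_params(n) for n in("side","top")}
def proj(n,X):
    p=P[n];c=np.asarray(X)@p["R"].T+p["t"];f=200/np.tan(np.radians(p["vertical_fov"]/2))
    return c[...,:2]/c[...,2:]*f+[p["cx"],p["cy"]]
def atz(n,uv,z):
    p=P[n];f=200/np.tan(np.radians(p["vertical_fov"]/2))
    d=p["R"].T@np.r_[(uv[0]-p["cx"])/f,(uv[1]-p["cy"])/f,1];o=-p["R"].T@p["t"]
    return o+d*(z-o[2])/d[2]
def chan(v): # x,y,yaw(rad)
    return Ro.from_euler("ZY",[v[2],np.radians(16)]).as_matrix(),np.r_[v[:2],105]
E
python3 - <<'E'
from h import *
L={"top":[((165,70),(250,35,50)),((287,92),(250,-35,50)),((143,188),(170,35,50)),((260,208),(170,-35,50)),((75,490),(0,31,9)),((193,517),(0,-31,4))],
"side":[((62,88),(250,35,50)),((150,53),(250,-35,50)),((207,92),(170,-35,50)),((122,130),(170,35,50)),((268,280),(0,31,4)),((350,240),(0,-31,9))]}
off={"top":(270,105),"side":(255,155)}
def res(v,sh=0):
    R,o=chan(v);return np.concatenate([proj(n,np.array([b for _,b in L[n]])@R.T+o)-((np.array([a for a,_ in L[n]])+.5)/5-.5+off[n]) for n in L])
s=least_squares(lambda v:res(v).ravel(),[600,0,0],x_scale=[100,100,1]);print(s.x,np.degrees(s.x[2]));print(res(s.x).round(1))
R,o=chan(s.x);print("lay",R@[65,0,0]+o,"yaxis",R[:,1],"x",R[:,0])
print("foot top",atz("top",(454,162),41),"saucer",atz("top",(415+120/3.33,135+103/3.33),24))
f=atz("top",(454,162),41);print("foot side proj",proj("side",f))
for n,uv,z in(("bucket rim",(388,195),145),("pot",(448,239),85)): print(n,atz("top",uv,z))
E
```

```text
[ 4.80664476e+02  1.18028296e+02 -2.90012954e-01] -16.616518250399377
[[ 0.4  0.6]
 [ 0.2  0.8]
 [-1.2 -0.5]
 [ 0.4  0.2]
 [ 0.   0. ]
 [-0.5 -0. ]
 [ 0.2  0.8]
 [ 0.3  0.3]
 [ 0.1 -0.9]
 [-1.3 -0.5]
 [-0.  -0. ]
 [ 0.4 -1.8]]
lay [540.53724824 100.16065065  87.08357187] yaxis [ 2.85964638e-01  9.58240171e-01 -6.93889390e-18] x [ 0.92111957 -0.27488685 -0.27563736]
foot top [ 581.14665335 -344.56475252   41.        ] saucer [ 574.83967184 -340.5787522    24.        ]
foot side proj [372.66584824 142.03129107]
bucket rim [ 480.37800349 -120.46960014  145.        ]
pot [ 358.75574371 -276.23290938   85.        ]
```

Call:
{"name": "drive_tool", "arguments": {"deltas": [[[37.7,27.2,-11],[0,0,55],-0.5],[[37.7,27.2,-11],[0,0,55],-0.5],[[37.7,27.2,-11],[0,0,55],-0.5],[[37.7,27.2,-11],[0,0,55],-0.5],[[37.7,27.2,-11],[0,0,55],-0.5],[[37.7,27.2,-11],[0,0,55],-0.5],[[37.7,27.2,-11],[0,0,55],-0.5],[[37.7,27.2,-11],[0,0,55],-0.5]]}}

```text
time_s: 0.77
ee_pos: [468.4, -425.8, 153.8]
ee_rot: [-2.514, -1.883, 0.0]
contact_force: [0.7, -0.8, -0.4]
width: 0.75
finger_force: 0.0
```

Call:
{"name": "drive_tool", "arguments": {"deltas": [[[11.3,8.2,-5],[0,0,0],-0.5],[[11.3,8.2,-5],[0,0,0],-0.5],[[11.3,8.2,-5],[0,0,0],-0.5],[[11.3,8.2,-5],[0,0,0],-0.5],[[11.3,8.2,-5],[0,0,0],-0.5],[[11.3,8.2,-5],[0,0,0],-0.5]]}}

```text
time_s: 1.27
ee_pos: [581.0, -343.0, 103.3]
ee_rot: [-2.515, -1.879, 0.0]
contact_force: [-1.0, -0.3, -0.1]
width: 0.748
finger_force: 0.0
```

```bash
python3 - <<'E'
from h import *
import cv2
t=arm.grab_frame("top")[:,:,::-1];s=arm.grab_frame("side")[:,:,::-1]
o=arm.get_obs();print(o["ee_pos"],o["ee_rot"])
print(proj("top",o["ee_pos"]),proj("side",o["ee_pos"]))
a=cv2.resize(t[120:210,400:500],(400,360));b=cv2.resize(s[90:180,330:430],(400,360))
cv2.imwrite("pics/g1.png",np.hstack([a,b]))
E
```

```text
[ 579.24528291 -346.62252788  104.37413576] [ 2.52131021e+00  1.87411139e+00 -2.45591675e-03]
[462.75690024 155.56937901] [374.63536765 128.25230127]
```

View pics/g1.png

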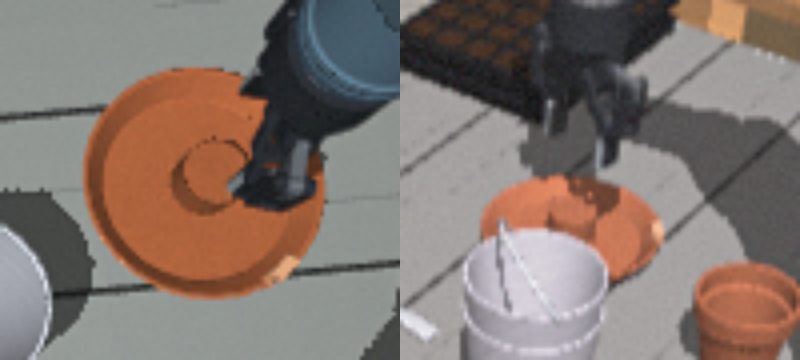

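The side view shows the foot's top at about (373,141), as predicted. The fingers straddle the projected TCP. Next I descend and grip.

Call:
{"name": "drive_tool", "arguments": {"deltas": [[[0,0,-3],[0,0,0],-0.5],[[0,0,-5.5],[0,0,0],-0.5],[[0,0,-7],[0,0,0],-0.5],[[0,0,-8],[0,0,0],-0.5],[[0,0,-8.6],[0,0,0],-0.5],[[0,0,-9],[0,0,0],-0.5],[[0,0,-9],[0,0,0],-0.5]]}}

```text
time_s: 1.95
ee_pos: [580.4, -345.6, 14.6]
ee_rot: [2.52, 1.875, 0.0]
contact_force: [0.2, 0.3, -0.8]
width: 0.749
finger_force: 0.0
```

Call:
{"name": "drive_tool", "arguments": {"deltas": [[[0,0,0],[0,0,0],1],[[0,0,0],[0,0,0],1],[[0,0,0],[0,0,0],1],[[0,0,0],[0,0,0],1],[[0,0,0],[0,0,0],1],[[0,0,0],[0,0,0],1],[[0,0,0],[0,0,0],1],[[0,0,0],[0,0,0],1]]}}

```text
time_s: 2.62
ee_pos: [581.5, -345.8, 16.1]
ee_rot: [2.518, 1.874, 0.002]
contact_force: [-0.4, -0.3, 6.0]
width: 0.539
finger_force: 62.2
```

Call:
{"name": "drive_tool", "arguments": {"deltas": [[[0,0,1],[0,0,0],1],[[0,0,4],[0,0,0],1],[[0,0,8],[0,0,0],1],[[0,0,12],[0,0,0],1],[[0,0,16],[0,0,0],1],[[0,0,20],[0,0,0],1],[[0,0,22.5],[0,0,0],1],[[0,0,22.5],[0,0,0],1]]}}

```text
time_s: 3.28
ee_pos: [583.6, -346.6, 247.5]
ee_rot: [2.512, 1.869, 0.008]
contact_force: [0.8, -1.3, -0.5]
width: 0.542
finger_force: 62.0
```

Call:
{"name": "drive_tool", "arguments": {"deltas": [[[-0.2,4,0],[0,0,0],1],[[-0.4,8,0],[0,0,0],1],[[-0.6,12,0],[0,0,0],1],[[-0.8,16,0],[0,0,0],1],[[-1,20,0],[0,0,0],1],[[-1.2,24,0],[0,0,0],1],[[-1.4,28,0],[0,0,0],1],[[-1.6,32,0],[0,0,0],1]]}}

```text
time_s: 3.95
ee_pos: [563.3, -23.5, 239.3]
ee_rot: [-2.52, -1.876, 0.001]
contact_force: [0.5, -0.1, -1.4]
width: 0.54
finger_force: 62.0
```

Call:
{"name": "drive_tool", "arguments": {"deltas": [[[-0.2,4,0],[0,0,0],1],[[-0.4,8,0],[1.4,4.6,0],1],[[-0.6,10.5,-1],[2.8,9.2,0],1],[[-0.6,12,-4],[4.6,15.3,0],1],[[-0.6,12,-7.5],[4.6,15.3,0],1],[[-0.6,12,-8.5],[4.6,15.3,0],1],[[-0.6,12,-8.5],[4.6,15.3,0],1],[[-0.6,12,-8.5],[4.6,15.3,0],1]]}}

```text
time_s: 4.62
ee_pos: [558.0, 94.3, 155.3]
ee_rot: [-2.333, -1.736, 0.244]
contact_force: [0.7, 0.5, 0.1]
width: 0.539
finger_force: 62.1
```

```bash
python3 - <<'E'
from h import *
import cv2
t=arm.grab_frame("top")[:,:,::-1];s=arm.grab_frame("side")[:,:,::-1]
E=[];
for i in range(8): 
    arm.grab_frame("top") if i else None
    o=arm.get_obs();E.append(np.r_[o["ee_pos"],(Ro.from_rotvec(o["ee_rot"])).as_matrix().ravel()])
m=np.mean(E,0);print(m[:3],np.std(E,0)[:3]);Rt=m[3:].reshape(3,3).round(3);print(Rt)
R,o=chan([480.66,118.03,-.29]);print("in channel",R.T@(m[:3]-o));print((R.T@Rt).round(3))
for n in P: print(n,proj(n,m[:3]),proj(n,m[:3]+Rt[:,2]*7.5))
a=cv2.resize(t[95:225,265:365],(400,520));b=cv2.resize(s[115:245,245:345],(400,520))
cv2.imwrite("pics/p1.png",np.hstack([a,b]))
E
```

```text
[559.1338025  94.6453568 156.2445217] [0.31631902 0.02446714 0.66362894]
[[ 0.287  0.922 -0.261]
 [ 0.958 -0.276  0.079]
 [ 0.001 -0.273 -0.962]]
in channel [6.45869823e+01 3.15673091e-02 7.18296662e+01]
[[ 0.001  1.     0.003]
 [ 1.    -0.001  0.001]
 [ 0.001  0.003 -1.   ]]
side [301.65516214 180.09240718] [302.13412105 182.23210889]
top [301.61157184 171.85617701] [301.56598014 173.38200444]
```

View pics/p1.png

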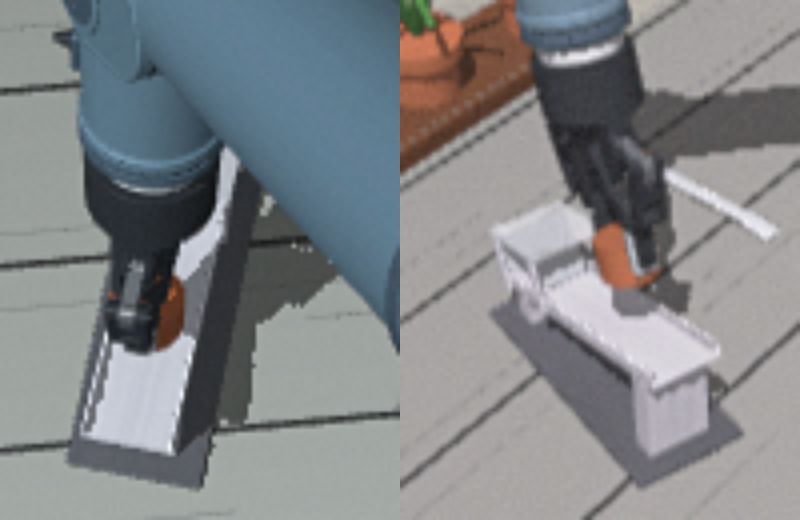

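The foot is centred in the fingers and above the channel's middle. I'll lower it along the channel normal.

Call:
{"name": "drive_tool", "arguments": {"deltas": [[[-0.5,0.15,-1.9],[0,0,0],1],[[-1,0.3,-3.8],[0,0,0],1],[[-1.3,0.4,-4.8],[0,0,0],1],[[-1.45,0.43,-5.3],[0,0,0],1],[[-1.53,0.46,-5.6],[0,0,0],1],[[-1.56,0.47,-5.7],[0,0,0],1],[[-1.59,0.48,-5.8],[0,0,0],1],[[-1.59,0.48,-5.8],[0,0,0],1]]}}

```text
time_s: 5.73
ee_pos: [543.3, 99.6, 97.4]
ee_rot: [-2.333, -1.737, 0.241]
contact_force: [0.0, 0.1, 0.2]
width: 0.542
finger_force: 62.3
```

Call:
{"name": "drive_tool", "arguments": {"deltas": [[[-0.03,0.01,-0.1],[0,0,0],1],[[-0.03,0.01,-0.1],[0,0,0],1],[[-0.06,0.02,-0.2],[0,0,0],1],[[-0.06,0.02,-0.2],[0,0,0],1]]}}

```text
time_s: 6.07
ee_pos: [543.3, 99.7, 97.2]
ee_rot: [-2.334, -1.737, 0.241]
contact_force: [-1.5, -2.1, 15.3]
width: 0.54
finger_force: 63.8
```

Call:
{"name": "drive_tool", "arguments": {"deltas": [[[-0.03,0.01,-0.1],[0,0,0],1],[[-0.03,0.01,-0.1],[0,0,0],1],[[-0.03,0.01,-0.1],[0,0,0],1]]}}

```text
time_s: 6.32
ee_pos: [543.3, 99.7, 97.2]
ee_rot: [-2.335, -1.737, 0.24]
contact_force: [-2.0, -3.7, 23.0]
width: 0.539
finger_force: 64.4
```

Call:
{"name": "drive_tool", "arguments": {"deltas": [[[0.03,-0.01,0.1],[0,0,0],1],[[0.06,-0.02,0.2],[0,0,0],1],[[0.06,-0.02,0.2],[0,0,0],1]]}}

```text
time_s: 6.57
ee_pos: [543.5, 99.7, 97.2]
ee_rot: [-2.334, -1.737, 0.24]
contact_force: [-0.2, -1.6, 10.1]
width: 0.537
finger_force: 63.2
```

Call:
{"name": "drive_tool", "arguments": {"deltas": [[[0,0,0],[0,0,0],0.1],[[0,0,0],[0,0,0],-0.1],[[0,0,0],[0,0,0],-0.3],[[0,0,0],[0,0,0],-0.5],[[0,0,0],[0,0,0],-0.5],[[0,0,0],[0,0,0],-0.5]]}}

```text
time_s: 7.07
ee_pos: [542.1, 99.7, 95.4]
ee_rot: [-2.332, -1.736, 0.244]
contact_force: [0.0, -0.3, 0.1]
width: 0.749
finger_force: 0.0
```

Call:
{"name": "drive_tool", "arguments": {"deltas": [[[0.26,-0.08,0.96],[0,0,0],-0.5],[[0.8,-0.24,2.9],[0,0,0],-0.5],[[1.6,-0.48,5.8],[0,0,0],-0.5],[[2.1,-0.63,8],[0,0,0],-0.5],[[2.1,-0.63,10],[0,0,0],-0.5],[[2.1,-0.63,10],[0,0,0],-0.5]]}}

```text
time_s: 7.57
ee_pos: [566.1, 94.0, 200.3]
ee_rot: [-2.336, -1.739, 0.234]
contact_force: [0.4, 0.3, 0.1]
width: 0.75
finger_force: 0.0
```

Call:
{"name": "drive_tool", "arguments": {"deltas": [[[-2.5,0.8,0],[2.0,-0.6,7.2],1],[[-5.5,1.65,0],[4.0,-1.2,14.4],1],[[-5.5,1.65,0],[5.9,-1.8,21.6],1],[[-5.5,1.65,0],[7.9,-2.4,28.8],1],[[-5.5,1.65,0],[9.9,-3.0,36],1],[[-5.5,1.65,0],[11.9,-3.55,43.2],1],[[-5.5,1.65,0],[11.9,-3.55,43.2],1],[[-5.5,1.65,0],[11.9,-3.55,43.2],1]]}}

```text
time_s: 8.23
ee_pos: [508.1, 109.7, 195.5]
ee_rot: [-1.47, -2.463, 0.098]
contact_force: [-0.3, -0.3, 0.4]
width: 0.001
finger_force: 0.0
```

Call:
{"name": "drive_tool", "arguments": {"deltas": [[[0,0,-0.5],[2.0,-0.6,7.2],1],[[0,0,-1],[4.0,-1.2,14.4],1],[[0,0,-1.5],[5.9,-1.8,21.6],1],[[0,0,-2],[7.9,-2.4,28.8],1],[[0,0,-2.6],[9.9,-3.0,36],1],[[0,0,-2.6],[11.9,-3.55,43.2],1],[[0,0,-2.6],[11.9,-3.55,43.2],1],[[0,0,-2.6],[11.9,-3.55,43.2],1]]}}

```text
time_s: 8.9
ee_pos: [508.0, 109.7, 169.3]
ee_rot: [-0.418, -2.832, -0.059]
contact_force: [-0.4, -0.1, -0.5]
width: -0.0
finger_force: 0.0
```

```bash
cat >> h.py <<'E'
def here():
    R,o=chan([480.66,118.03,-.29]);s=arm.get_obs();Rt=R.T@Ro.from_rotvec(s["ee_rot"]).as_matrix()
    print("t",s["time_s"],"ch",(R.T@(s["ee_pos"]-o)).round(1),"F ch",(R.T@s["contact_force"]).round(1));return Rt
E
python3 - <<'E'
from h import *
import cv2
t=arm.grab_frame("top")[:,:,::-1];s=arm.grab_frame("side")[:,:,::-1]
print(here().round(3)); 
a=cv2.resize(t[95:225,265:365],(400,520));b=cv2.resize(s[115:245,245:345],(400,520))
cv2.imwrite("pics/p2.png",np.hstack([a,b]))
R,o=chan([480.66,118.03,-.29])
for n,of in(("top",(265,95)),("side",(245,115))):
    print(n,((proj(n,np.array([[63,0,34],[63,24,0],[63,-24,0],[63,24,34],[63,-24,34]])@R.T+o)-of)*4).round())
E
```

```text
t 9.0 ch [ 9.8 -0.  69.9] F ch [-0.1 -0.3 -0. ]
[[-1.     0.005 -0.001]
 [ 0.005  1.     0.001]
 [ 0.001  0.001 -1.   ]]
top [[145. 340.]
 [110. 358.]
 [179. 372.]
 [110. 333.]
 [181. 346.]]
side [[237. 304.]
 [220. 353.]
 [271. 329.]
 [211. 316.]
 [263. 292.]]
```

View pics/p2.png

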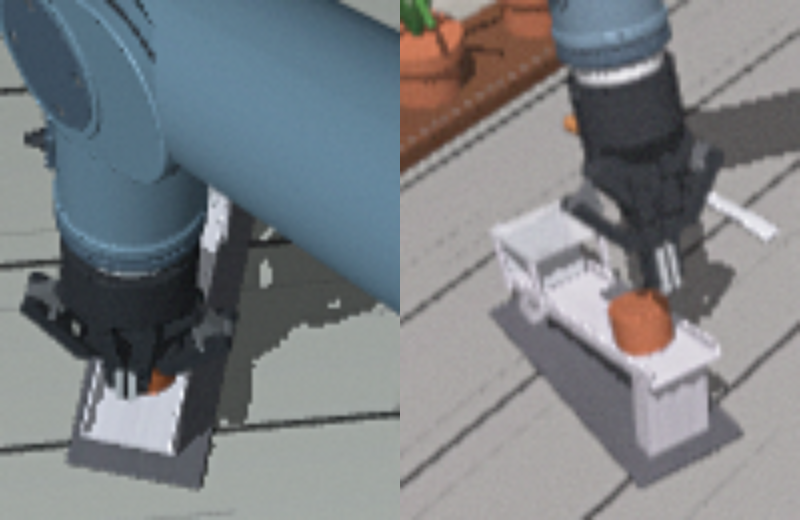

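The foot lies flat in the channel; its top is at about (641,303) in the crop against a predicted (637,304). I'll lower the shut fingers behind it.

Call:
{"name": "drive_tool", "arguments": {"deltas": [[[-0.5,0.15,-1.9],[0,0,0],1],[[-0.95,0.28,-3.4],[0,0,0],1],[[-1.3,0.39,-4.7],[0,0,0],1],[[-1.5,0.45,-5.5],[0,0,0],1],[[-1.6,0.48,-5.8],[0,0,0],1],[[-1.6,0.48,-5.8],[0,0,0],1]]}}

```text
time_s: 9.5
ee_pos: [491.9, 114.6, 111.3]
ee_rot: [-0.419, -2.832, -0.059]
contact_force: [0.0, 0.4, 0.8]
width: -0.001
finger_force: 0.0
```

```bash
python3 -c "
from h import *
here()"
```

```text
t 9.5 ch [ 9.5 -0.   9.3] F ch [-0.3  0.4  0.8]
```

Call:
{"name": "drive_tool", "arguments": {"deltas": [[[0.184,-0.055,-0.055],[0,0,0],1],[[0.368,-0.11,-0.11],[0,0,0],1],[[0.553,-0.165,-0.165],[0,0,0],1],[[0.737,-0.22,-0.22],[0,0,0],1],[[0.921,-0.275,-0.276],[0,0,0],1],[[1.105,-0.33,-0.331],[0,0,0],1],[[1.289,-0.385,-0.386],[0,0,0],1],[[1.474,-0.44,-0.441],[0,0,0],1]]}}

```text
time_s: 10.17
ee_pos: [507.2, 110.2, 107.1]
ee_rot: [-0.418, -2.833, -0.059]
contact_force: [0.4, -0.0, -0.7]
width: -0.003
finger_force: 0.0
```

Call:
{"name": "drive_tool", "arguments": {"deltas": [[[0.184,-0.055,-0.055],[0,0,0],1],[[0.368,-0.11,-0.11],[0,0,0],1],[[0.553,-0.165,-0.165],[0,0,0],1],[[0.737,-0.22,-0.22],[0,0,0],1],[[0.921,-0.275,-0.276],[0,0,0],1],[[1.105,-0.33,-0.331],[0,0,0],1],[[1.289,-0.385,-0.386],[0,0,0],1],[[1.474,-0.44,-0.441],[0,0,0],1]]}}

```text
time_s: 10.83
ee_pos: [521.9, 105.8, 102.7]
ee_rot: [-0.418, -2.833, -0.059]
contact_force: [0.4, -0.5, -0.5]
width: -0.0
finger_force: 0.0
```

```bash
python3 -c "
from h import *
here()"
```

```text
t 10.8333 ch [42.   0.1  9.6] F ch [ 0.6 -0.3 -0.3]
```

Call:
{"name": "drive_tool", "arguments": {"deltas": [[[0.184,-0.055,-0.055],[0,0,0],1],[[0.368,-0.11,-0.11],[0,0,0],1],[[0.553,-0.165,-0.165],[0,0,0],1],[[0.737,-0.22,-0.22],[0,0,0],1],[[0.921,-0.275,-0.276],[0,0,0],1],[[1.105,-0.33,-0.331],[0,0,0],1],[[1.289,-0.385,-0.386],[0,0,0],1],[[1.474,-0.44,-0.441],[0,0,0],1]]}}

```text
time_s: 11.5
ee_pos: [536.6, 101.4, 98.3]
ee_rot: [-0.418, -2.833, -0.059]
contact_force: [-0.6, 0.6, -0.0]
width: 0.001
finger_force: 0.1
```

Call:
{"name": "drive_tool", "arguments": {"deltas": [[[0.184,-0.055,-0.055],[0,0,0],1],[[0.368,-0.11,-0.11],[0,0,0],1],[[0.553,-0.165,-0.165],[0,0,0],1],[[0.737,-0.22,-0.22],[0,0,0],1],[[0.921,-0.275,-0.276],[0,0,0],1],[[1.105,-0.33,-0.331],[0,0,0],1],[[1.289,-0.385,-0.386],[0,0,0],1],[[1.474,-0.44,-0.441],[0,0,0],1]]}}

```text
time_s: 12.17
ee_pos: [551.3, 97.0, 93.8]
ee_rot: [-0.418, -2.833, -0.059]
contact_force: [-0.1, -1.2, -0.4]
width: 0.002
finger_force: 0.1
```

```bash
python3 - <<'E'
from h import *
import cv2
t=arm.grab_frame("top")[:,:,::-1];s=arm.grab_frame("side")[:,:,::-1]
here(); R,o=chan([480.66,118.03,-.29])
print(((proj("side",np.array([[109,0,34],[109,24,0],[109,-24,0]])@R.T+o)-[255,145])*6).round())
cv2.imwrite("pics/p3.png",cv2.resize(s[145:225,255:345],None,fx=6,fy=6))
E
```

```text
t 12.2667 ch [74.1 -0.   9.6] F ch [ 0.6 -0.4 -0.7]
[[252. 247.]
 [227. 320.]
 [303. 284.]]
```

View pics/p3.png

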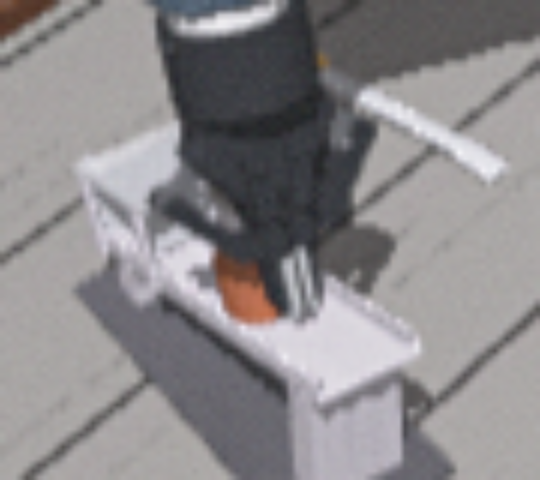

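The foot is flat in front of the fingers, around (245,285) in the crop, and the cover is still clear. I'll push on.

Call:
{"name": "drive_tool", "arguments": {"deltas": [[[0.184,-0.055,-0.055],[0,0,0],1],[[0.368,-0.11,-0.11],[0,0,0],1],[[0.553,-0.165,-0.165],[0,0,0],1],[[0.737,-0.22,-0.22],[0,0,0],1],[[0.921,-0.275,-0.276],[0,0,0],1],[[1.105,-0.33,-0.331],[0,0,0],1],[[1.289,-0.385,-0.386],[0,0,0],1],[[1.474,-0.44,-0.441],[0,0,0],1]]}}

```text
time_s: 12.93
ee_pos: [566.1, 92.6, 89.4]
ee_rot: [-0.418, -2.833, -0.059]
contact_force: [-0.1, 0.7, 0.7]
width: 0.003
finger_force: 0.1
```

Call:
{"name": "drive_tool", "arguments": {"deltas": [[[0.092,-0.028,-0.028],[0,0,0],1],[[0.184,-0.055,-0.055],[0,0,0],1],[[0.276,-0.083,-0.083],[0,0,0],1],[[0.368,-0.11,-0.11],[0,0,0],1],[[0.461,-0.138,-0.138],[0,0,0],1],[[0.553,-0.165,-0.165],[0,0,0],1],[[0.645,-0.193,-0.193],[0,0,0],1],[[0.737,-0.22,-0.22],[0,0,0],1]]}}

```text
time_s: 13.6
ee_pos: [573.4, 90.4, 87.3]
ee_rot: [-0.418, -2.833, -0.059]
contact_force: [-1.1, 0.4, 0.1]
width: -0.005
finger_force: 0.0
```

Call:
{"name": "drive_tool", "arguments": {"deltas": [[[0.046,-0.014,-0.014],[0,0,0],1],[[0.092,-0.028,-0.028],[0,0,0],1],[[0.138,-0.042,-0.042],[0,0,0],1],[[0.184,-0.055,-0.055],[0,0,0],1],[[0.23,-0.069,-0.069],[0,0,0],1],[[0.276,-0.083,-0.083],[0,0,0],1]]}}

```text
time_s: 14.1
ee_pos: [576.1, 89.6, 86.5]
ee_rot: [-0.418, -2.833, -0.059]
contact_force: [-0.4, -0.7, 0.2]
width: 0.001
finger_force: 0.1
```

```bash
python3 -c "
from h import *
here()"
```

```text
t 14.1 ch [1.008e+02 1.000e-01 9.600e+00] F ch [-0.3 -0.8  0.2]
```

Call:
{"name": "drive_tool", "arguments": {"deltas": [[[0.046,-0.014,-0.014],[0,0,0],1],[[0.092,-0.028,-0.028],[0,0,0],1],[[0.138,-0.042,-0.042],[0,0,0],1],[[0.184,-0.055,-0.055],[0,0,0],1],[[0.23,-0.069,-0.069],[0,0,0],1],[[0.276,-0.083,-0.083],[0,0,0],1]]}}

```text
time_s: 14.6
ee_pos: [578.8, 88.8, 85.6]
ee_rot: [-0.418, -2.833, -0.059]
contact_force: [-0.3, -0.1, 0.4]
width: -0.004
finger_force: 0.1
```

Call:
{"name": "drive_tool", "arguments": {"deltas": [[[0.046,-0.014,-0.014],[0,0,0],1],[[0.092,-0.028,-0.028],[0,0,0],1],[[0.138,-0.042,-0.042],[0,0,0],1],[[0.184,-0.055,-0.055],[0,0,0],1],[[0.23,-0.069,-0.069],[0,0,0],1],[[0.276,-0.083,-0.083],[0,0,0],1]]}}

```text
time_s: 15.1
ee_pos: [581.6, 87.9, 84.8]
ee_rot: [-0.418, -2.833, -0.059]
contact_force: [0.2, -1.0, 0.9]
width: 0.003
finger_force: 0.1
```

Call:
{"name": "drive_tool", "arguments": {"deltas": [[[0.046,-0.014,-0.014],[0,0,0],1],[[0.092,-0.028,-0.028],[0,0,0],1],[[0.138,-0.042,-0.042],[0,0,0],1],[[0.184,-0.055,-0.055],[0,0,0],1],[[0.23,-0.069,-0.069],[0,0,0],1],[[0.276,-0.083,-0.083],[0,0,0],1]]}}

```text
time_s: 15.6
ee_pos: [584.4, 87.2, 84.0]
ee_rot: [-0.418, -2.833, -0.059]
contact_force: [-0.5, 0.3, -0.5]
width: -0.001
finger_force: 0.1
```

Call:
{"name": "drive_tool", "arguments": {"deltas": [[[0.046,-0.014,-0.014],[0,0,0],1],[[0.092,-0.028,-0.028],[0,0,0],1],[[0.138,-0.042,-0.042],[0,0,0],1],[[0.184,-0.055,-0.055],[0,0,0],1],[[0.23,-0.069,-0.069],[0,0,0],1],[[0.276,-0.083,-0.083],[0,0,0],1]]}}

```text
time_s: 16.1
ee_pos: [587.1, 86.3, 83.1]
ee_rot: [-0.418, -2.833, -0.059]
contact_force: [0.5, -0.2, 0.2]
width: 0.003
finger_force: 0.1
```

Call:
{"name": "drive_tool", "arguments": {"deltas": [[[0.046,-0.014,-0.014],[0,0,0],1],[[0.092,-0.028,-0.028],[0,0,0],1],[[0.138,-0.042,-0.042],[0,0,0],1],[[0.184,-0.055,-0.055],[0,0,0],1],[[0.23,-0.069,-0.069],[0,0,0],1],[[0.276,-0.083,-0.083],[0,0,0],1]]}}

```text
time_s: 16.6
ee_pos: [589.9, 85.5, 82.3]
ee_rot: [-0.418, -2.833, -0.059]
contact_force: [-0.6, -0.1, 0.3]
width: -0.001
finger_force: 0.1
```

Call:
{"name": "drive_tool", "arguments": {"deltas": [[[0.046,-0.014,-0.014],[0,0,0],1],[[0.092,-0.028,-0.028],[0,0,0],1],[[0.138,-0.042,-0.042],[0,0,0],1],[[0.184,-0.055,-0.055],[0,0,0],1],[[0.23,-0.069,-0.069],[0,0,0],1],[[0.276,-0.083,-0.083],[0,0,0],1]]}}

```text
time_s: 17.1
ee_pos: [592.6, 84.6, 81.5]
ee_rot: [-0.418, -2.833, -0.059]
contact_force: [0.6, 0.5, 0.5]
width: 0.002
finger_force: 0.1
```

Call:
{"name": "drive_tool", "arguments": {"deltas": [[[0.046,-0.014,-0.014],[0,0,0],1],[[0.092,-0.028,-0.028],[0,0,0],1],[[0.138,-0.042,-0.042],[0,0,0],1],[[0.184,-0.055,-0.055],[0,0,0],1],[[0.23,-0.069,-0.069],[0,0,0],1],[[0.276,-0.083,-0.083],[0,0,0],1]]}}

```text
time_s: 17.6
ee_pos: [595.4, 83.8, 80.6]
ee_rot: [-0.418, -2.833, -0.059]
contact_force: [0.1, -0.4, 1.0]
width: -0.0
finger_force: 0.1
```

Call:
{"name": "drive_tool", "arguments": {"deltas": [[[0.046,-0.014,-0.014],[0,0,0],1],[[0.092,-0.028,-0.028],[0,0,0],1],[[0.138,-0.042,-0.042],[0,0,0],1],[[0.184,-0.055,-0.055],[0,0,0],1],[[0.23,-0.069,-0.069],[0,0,0],1],[[0.276,-0.083,-0.083],[0,0,0],1]]}}

```text
time_s: 18.1
ee_pos: [598.2, 83.0, 79.8]
ee_rot: [-0.418, -2.833, -0.059]
contact_force: [-0.2, 0.0, 0.4]
width: 0.001
finger_force: 0.1
```

Call:
{"name": "drive_tool", "arguments": {"deltas": [[[0.046,-0.014,-0.014],[0,0,0],1],[[0.092,-0.028,-0.028],[0,0,0],1],[[0.138,-0.042,-0.042],[0,0,0],1],[[0.184,-0.055,-0.055],[0,0,0],1],[[0.23,-0.069,-0.069],[0,0,0],1],[[0.276,-0.083,-0.083],[0,0,0],1]]}}

```text
time_s: 18.6
ee_pos: [600.9, 82.2, 79.0]
ee_rot: [-0.418, -2.833, -0.059]
contact_force: [-0.5, -0.8, 0.6]
width: -0.002
finger_force: 0.1
```

Call:
{"name": "drive_tool", "arguments": {"deltas": [[[0.046,-0.014,-0.014],[0,0,0],1],[[0.092,-0.028,-0.028],[0,0,0],1],[[0.138,-0.042,-0.042],[0,0,0],1],[[0.184,-0.055,-0.055],[0,0,0],1],[[0.23,-0.069,-0.069],[0,0,0],1],[[0.276,-0.083,-0.083],[0,0,0],1]]}}

```text
time_s: 19.1
ee_pos: [603.7, 81.3, 78.1]
ee_rot: [-0.418, -2.833, -0.059]
contact_force: [-1.0, -0.9, -0.4]
width: -0.001
finger_force: 0.1
```

Call:
{"name": "drive_tool", "arguments": {"deltas": [[[0.046,-0.014,-0.014],[0,0,0],1],[[0.092,-0.028,-0.028],[0,0,0],1],[[0.138,-0.042,-0.042],[0,0,0],1],[[0.184,-0.055,-0.055],[0,0,0],1],[[0.23,-0.069,-0.069],[0,0,0],1],[[0.276,-0.083,-0.083],[0,0,0],1]]}}

```text
time_s: 19.6
ee_pos: [606.4, 80.5, 77.3]
ee_rot: [-0.418, -2.833, -0.059]
contact_force: [0.4, 0.6, 0.7]
width: 0.001
finger_force: 0.1
```

Call:
{"name": "drive_tool", "arguments": {"deltas": [[[0.046,-0.014,-0.014],[0,0,0],1],[[0.092,-0.028,-0.028],[0,0,0],1],[[0.138,-0.042,-0.042],[0,0,0],1],[[0.184,-0.055,-0.055],[0,0,0],1],[[0.23,-0.069,-0.069],[0,0,0],1],[[0.276,-0.083,-0.083],[0,0,0],1]]}}

```text
time_s: 20.1
ee_pos: [609.2, 79.7, 76.5]
ee_rot: [-0.418, -2.833, -0.059]
contact_force: [-1.0, 0.6, 0.1]
width: 0.004
finger_force: 0.1
```

Call:
{"name": "drive_tool", "arguments": {"deltas": [[[0.046,-0.014,-0.014],[0,0,0],1],[[0.092,-0.028,-0.028],[0,0,0],1],[[0.138,-0.042,-0.042],[0,0,0],1],[[0.184,-0.055,-0.055],[0,0,0],1],[[0.23,-0.069,-0.069],[0,0,0],1],[[0.276,-0.083,-0.083],[0,0,0],1]]}}

```text
time_s: 20.6
ee_pos: [612.0, 78.8, 75.7]
ee_rot: [-0.418, -2.833, -0.059]
contact_force: [-0.3, 0.2, 0.5]
width: 0.002
finger_force: 0.1
```

```bash
python3 - <<'E'
from h import *
import cv2
t=arm.grab_frame("top")[:,:,::-1];s=arm.grab_frame("side")[:,:,::-1]
here()
cv2.imwrite("pics/p4.png",cv2.resize(s[145:225,255:345],None,fx=6,fy=6,interpolation=cv2.INTER_CUBIC))
E
```

```text
t 20.7 ch [ 1.399e+02 -1.000e-01  9.600e+00] F ch [ 0.3  0.2 -0.4]
```

View pics/p4.png

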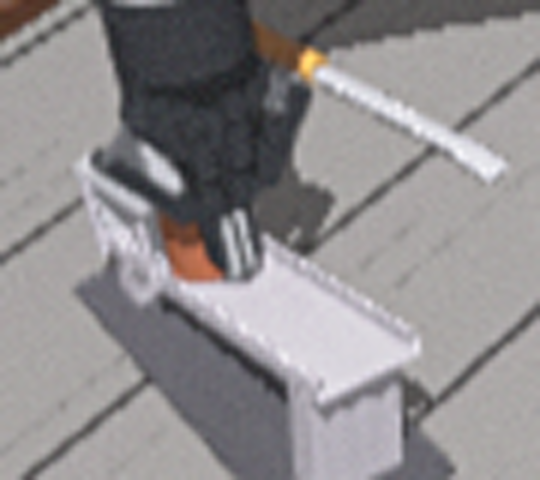

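The foot is still flat, ahead of the fingers at about (195,255) and entering under the cover. No stop felt yet, so I'll take smaller steps.

Call:
{"name": "drive_tool", "arguments": {"deltas": [[[0.046,-0.014,-0.014],[0,0,0],1],[[0.092,-0.028,-0.028],[0,0,0],1],[[0.138,-0.042,-0.042],[0,0,0],1],[[0.184,-0.055,-0.055],[0,0,0],1],[[0.184,-0.055,-0.055],[0,0,0],1]]}}

```text
time_s: 21.12
ee_pos: [613.9, 78.2, 75.1]
ee_rot: [-0.418, -2.833, -0.059]
contact_force: [0.2, -0.4, 0.9]
width: -0.003
finger_force: 0.0
```

Call:
{"name": "drive_tool", "arguments": {"deltas": [[[0.046,-0.014,-0.014],[0,0,0],1],[[0.092,-0.028,-0.028],[0,0,0],1],[[0.138,-0.042,-0.042],[0,0,0],1],[[0.184,-0.055,-0.055],[0,0,0],1],[[0.184,-0.055,-0.055],[0,0,0],1]]}}

```text
time_s: 21.53
ee_pos: [615.7, 77.7, 74.5]
ee_rot: [-0.418, -2.833, -0.059]
contact_force: [0.1, -0.3, -0.1]
width: 0.001
finger_force: 0.0
```

Call:
{"name": "drive_tool", "arguments": {"deltas": [[[0.046,-0.014,-0.014],[0,0,0],1],[[0.092,-0.028,-0.028],[0,0,0],1],[[0.138,-0.042,-0.042],[0,0,0],1],[[0.184,-0.055,-0.055],[0,0,0],1],[[0.184,-0.055,-0.055],[0,0,0],1]]}}

```text
time_s: 21.95
ee_pos: [617.2, 77.4, 74.1]
ee_rot: [-0.417, -2.832, -0.06]
contact_force: [-2.2, 0.6, 0.6]
width: -0.002
finger_force: 0.9
```

Call:
{"name": "drive_tool", "arguments": {"deltas": [[[0.046,-0.014,-0.014],[0,0,0],1],[[0.092,-0.028,-0.028],[0,0,0],1],[[0.092,-0.028,-0.028],[0,0,0],1]]}}

```text
time_s: 22.2
ee_pos: [617.9, 77.4, 73.9]
ee_rot: [-0.417, -2.832, -0.06]
contact_force: [-3.2, 0.8, 3.1]
width: 0.002
finger_force: 2.0
```

Call:
{"name": "drive_tool", "arguments": {"deltas": [[[0.046,-0.014,-0.014],[0,0,0],1],[[0.092,-0.028,-0.028],[0,0,0],1],[[0.138,-0.042,-0.042],[0,0,0],1],[[0.138,-0.042,-0.042],[0,0,0],1]]}}

```text
time_s: 22.53
ee_pos: [618.9, 77.4, 73.6]
ee_rot: [-0.416, -2.831, -0.06]
contact_force: [-4.9, 2.5, 5.4]
width: -0.0
finger_force: 3.4
```

Call:
{"name": "drive_tool", "arguments": {"deltas": [[[0.046,-0.014,-0.014],[0,0,0],1],[[0.069,-0.021,-0.021],[0,0,0],1],[[0.069,-0.021,-0.021],[0,0,0],1],[[0.069,-0.021,-0.021],[0,0,0],1],[[0.069,-0.021,-0.021],[0,0,0],1],[[0.069,-0.021,-0.021],[0,0,0],1]]}}

```text
time_s: 23.03
ee_pos: [619.2, 77.3, 73.5]
ee_rot: [-0.416, -2.831, -0.06]
contact_force: [-5.3, 3.1, 5.1]
width: 0.002
finger_force: 4.0
```

About 7 N on the stop, held for about 0.5 s. Now I ease off slowly.

Call:
{"name": "drive_tool", "arguments": {"deltas": [[[-0.023,0.007,0.007],[0,0,0],1],[[-0.046,0.014,0.014],[0,0,0],1],[[-0.069,0.021,0.021],[0,0,0],1],[[-0.092,0.028,0.028],[0,0,0],1],[[-0.115,0.034,0.034],[0,0,0],1],[[-0.138,0.042,0.042],[0,0,0],1],[[-0.161,0.048,0.048],[0,0,0],1],[[-0.184,0.055,0.055],[0,0,0],1]]}}

```text
time_s: 23.7
ee_pos: [618.6, 76.9, 73.6]
ee_rot: [-0.418, -2.833, -0.059]
contact_force: [-5.1, 1.6, 3.3]
width: -0.001
finger_force: 2.4
```

Call:
{"name": "drive_tool", "arguments": {"deltas": [[[-0.023,0.007,0.007],[0,0,0],1],[[-0.046,0.014,0.014],[0,0,0],1],[[-0.069,0.021,0.021],[0,0,0],1],[[-0.092,0.028,0.028],[0,0,0],1],[[-0.115,0.034,0.034],[0,0,0],1],[[-0.138,0.042,0.042],[0,0,0],1],[[-0.161,0.048,0.048],[0,0,0],1],[[-0.184,0.055,0.055],[0,0,0],1]]}}

```text
time_s: 24.37
ee_pos: [617.2, 76.8, 74.1]
ee_rot: [-0.419, -2.834, -0.059]
contact_force: [-0.8, 0.4, 0.7]
width: 0.001
finger_force: 0.5
```

Call:
{"name": "drive_tool", "arguments": {"deltas": [[[-0.023,0.007,0.007],[0,0,0],1],[[-0.046,0.014,0.014],[0,0,0],1],[[-0.069,0.021,0.021],[0,0,0],1],[[-0.092,0.028,0.028],[0,0,0],1],[[-0.115,0.034,0.034],[0,0,0],1],[[-0.138,0.042,0.042],[0,0,0],1],[[-0.161,0.048,0.048],[0,0,0],1],[[-0.184,0.055,0.055],[0,0,0],1]]}}

```text
time_s: 25.03
ee_pos: [614.9, 77.9, 74.8]
ee_rot: [-0.418, -2.833, -0.059]
contact_force: [-0.8, 0.0, -0.5]
width: 0.001
finger_force: 0.0
```

Call:
{"name": "drive_tool", "arguments": {"deltas": [[[-0.184,0.055,0.055],[0,0,0],1],[[-0.737,0.22,0.22],[0,0,0],1],[[-1.474,0.44,0.44],[0,0,0],1],[[-2.9,0.88,0.88],[0,0,0],1],[[-5.8,1.76,1.76],[0,0,0],1],[[-7,2.1,5],[0,0,0],1],[[-9,2.7,9],[0,0,0],1],[[-9,2.7,12],[0,0,0],1]]}}

```text
time_s: 25.7
ee_pos: [520.6, 106.6, 196.4]
ee_rot: [-0.412, -2.831, -0.057]
contact_force: [1.4, -0.0, 0.5]
width: 0.001
finger_force: 0.0
```

```bash
python3 - <<'E'
from h import *
import cv2
t=arm.grab_frame("top")[:,:,::-1];s=arm.grab_frame("side")[:,:,::-1]
here()
cv2.imwrite("pics/p5.png",np.hstack([cv2.resize(x,(400,480),interpolation=cv2.INTER_CUBIC) for x in(s[140:220,255:322],t[100:196,270:350])]))
R,o=chan([480.66,118.03,-.29])
c=np.array([[175,0,34],[175,24,0],[175,-24,0],[151,0,34]])@R.T+o
print(((proj("side",c)-[255,140])*6).round(),((proj("top",c)-[270,100])*5+[400,0]).round())
E
```

```text
t 25.8 ch [ 18.7   2.4 104.3] F ch [-0.8  0.6 -0.1]
[[194. 239.]
 [170. 309.]
 [244. 276.]
 [215. 253.]] [[598. 230.]
 [555. 257.]
 [637. 273.]
 [590. 265.]]
```

View pics/p5.png

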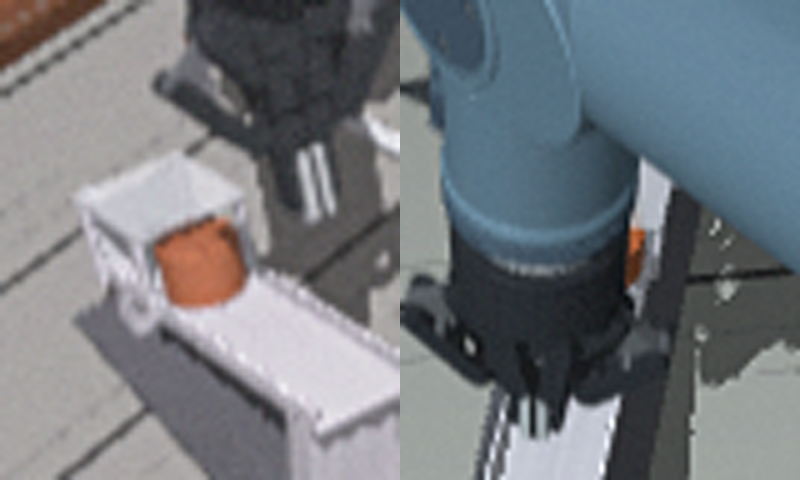

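The foot stands flat under the cover's edge at about (200,265), where a centre at x ≈ 175 mm projects. The fingers are clear of it, so I'll hand in.

```bash
python3 -c "
from station import arm
print(arm.sign_off())"
```

```text
the job is handed in; nothing more can be done
None
```

The pot foot was laid on the chute, pushed down to the stop, pressed home with about 7 N (wrist reading) and left flat about 175 mm down the channel. The job is handed in: the hand-in returned no verdict, and contact with the stop after easing off was not measured.

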